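Set up the sediment filtering station

ROBOT

A 6-joint arm with a two-finger parallel gripper is mounted at the origin on the work surface. World frame = base frame: x ahead of the robot, y to its left, z up, the work surface at z = 0. Lengths are in m, angles in rad, forces in N, time in s.
With the tool pointing down it reaches from about 0.25 to 0.8 m from the base axis. Payload 3.9 kg.
Tool frame: the origin (TCP) lies at the very end of the fingers, on their centre line; the grasp point (between the pads) lies 19 mm behind it; z points along the fingers, y is the line along which they close (so a half turn about z gives the same grasp; the last joint's range is limited). The gripper opens to 85 mm and grips with 20 to 120 N. Pads are 22 mm wide; open, the fingers measure 114 mm over their backs; the gripper's body (76 mm by 85 mm) begins 54 mm behind the grasp point. The pads swing forward as they close: fully open they stand 13 mm farther back than shut.
Start: joints at [1.343, 0.26, -0.138, 1.173, 0, 1.571], TCP at [0.119, 0.511, 0.231] pointing down, gripper open.
Joint ranges: [-2.78, 2.78], [-0.83, 1.72], [-1.28, 1.37], [-1.9, 2.12], [-1.57, 1.48], [-3.14, 3.14]. Speed limits (rad/s): [2.57, 2.57, 3.14, 3.14, 3.14, 3.14].

INTERFACE

Orientations are given as [roll, pitch, yaw] about the fixed x, y, z axes, in that order (R = Rz(yaw) Ry(pitch) Rx(roll)).
In Python, from cell import bot gives the robot as it stands. The module is installed in compiled form; this text tells all that it offers. Calls block until the motion is done:
- bot.move_to(position, orientation): joint-space move of the TCP to a pose.
- bot.servo_line(position, frame=None, velocity=0.15): straight line of the TCP; frame=None keeps the orientation; velocity is the mean speed in m/s.
- bot.movej(angles): joint-space move.
- bot.grip(opening, strength=None): finger opening in m; strength is the grip in N (None keeps the last); returns when the fingers have stopped.
- bot.pause(seconds).
- bot.ik(position, orientation): joint angles nearest the present ones, or None.
- bot.get_obs(): the state.
- bot.capture(name): name is "scene" or "top"; returns (picture, depth): 420x560x3 uint8, red, green, blue; 420x560 float32, m along the optical axis (not along the pixel's ray), 0 where there is no reading.
- bot.calibration(name): a dict with "camera_matrix" (3x3 intrinsics, pixels), "extrinsics" (4x4, takes a point from camera to world coordinates). Camera axes: x right, y down, z forward; pixel columns grow to the right and rows downward; lengths in m; the calibration is good to about 2 mm. A picture is of the moment at which its call begins. calibration takes no time and is no camera call.
A pose or a line that the arm cannot do raises bot.Unreachable and nothing moves.
- bot.job_done(): hands the job in; it is judged then, once.
The state is a dict: "time": time; "q": joint angles; "dq": joint speeds; "joint_torque": joint torques, N m; "tool_pos": TCP position; "tcp_rot": TCP orientation; "force": force on the tool from outside, world axes, zero at the start; "wrist_torque": the same for the moment, N m; "width": finger opening in m; "grip_force": force on a finger pad.
Only numpy, scipy, OpenCV 4.12 (cv2) and the standard library are available. Lean on these libraries where they do the work, as an engineer would, in place of code of your own. Each camera call takes 0.05 s, during which the arm holds its last target. There are 200 camera calls.

TASK

Set up the bench for filtering: stand the glass beaker in the middle of the grey tile and seat the white filter funnel squarely in the beaker's mouth. Then stand the squat jar and the tall tube on the bench in one straight row between the tile and the tube rack, the jar next to the tile and the tube next to the rack, so that the centres of tile, jar, tube and rack are evenly spaced. Keep all four things upright all the while, and leave the wash bottle, the rubber bung and the paper roll where they are.

Things in the scene. Friction and masses are not known exactly. Their poses are not given: they have to be found in the camera images.
- tile: Dark grey heat-proof bench tile, square, 120 x 120 x 10 mm, fixed to the bench. Origin: centre of its underside, on the bench (z = 0), so its top is at z = 10 mm. x and y along its sides, z up; turned at most about 10 degrees.
- rack: White plastic rack holding five small vials with purple caps, 110 mm (its x) by 80 mm (its y) by 50 mm high, the vials up to 62 mm; fixed to the bench and not to be moved. Origin: centre of its underside, on the bench. Its centre is 360 mm from the tile's, to the left or right of it.
- beaker: Empty clear glass beaker, a plain straight cylinder: outer diameter 58 mm, inner 52 mm, 80 mm high, about 90 g, open at the top, no spout or handle. Origin: centre of its underside; z up.
- funnel: White plastic filter funnel, 70 g, standing on its spigot: tapering spigot (diameter 34 mm at the foot, 45 mm from 18 mm up), flange 66 mm in diameter from 24 to 28 mm up, open straight cup 56 mm in diameter (grip here) from 28 to 70 mm. Origin: centre of the spigot's underside; z up. Seated, the flange lies on the beaker's rim, the origin 56 mm above the beaker's.
- jar: Squat amber glass sample jar with a white screw lid, about 110 g: body 50 mm in diameter, lid 52 mm in diameter from 36 to 55 mm up, 55 mm high in all. Solid for handling. Origin: centre of its underside; z up.
- tube: Tall clear self-standing sample tube with a white ribbed cap and brown sediment in its lower end, about 60 g: body 30 mm in diameter, cap 34 mm in diameter from 95 to 117 mm up, 117 mm high in all; flat foot. Origin: centre of its underside; z up.
- bung: Black rubber bung, 36 mm in diameter at the foot and 25 mm high, loose on the bench. Leave it alone. Origin: centre of its underside.
- wash_bottle: White wash bottle with a blue cap and a bent blue spout, 66 mm in diameter, 225 mm high with the spout, loose at the left (+y) side. Leave it alone. Origin: centre of its underside.
- roll: Standing roll of paper towel, 110 mm in diameter, 230 mm high, loose at the right (-y) side. Leave it alone. Origin: centre of its underside.
Mind the look-alikes: they are no part of the job. Leave any green look-alike of the jar alone.

How it is judged:
By the outcome, as a careful person would: the job done as asked, in the order asked, and still so for the second after the job is handed in, with the robot touching nothing.
It also fails if it takes over 122 s, if anything falls off the work surface, if the arm or the gripper's body presses on something with over 40 N, if the wrist force passes 120 N, or if a joint passes its speed limit or range.

## Working session

There is one attempt and no reset: what is moved stays moved. The work goes in short steps, each a Python script; the robot and the scene stay as the last script left them, time stands still between calls to the robot, and variables do not carry over. Pictures are saved under pics/ and viewed, at most 14 in all, crops included, and the job is handed in when it is done.

```bash
mkdir -p pics; cat > h.py <<'E'
import numpy as np, cv2
from cell import bot
def snap(n,tag):
    p,d=bot.capture(n); cv2.imwrite(f'pics/{tag}.png',p[:,:,::-1]); np.savez(f'pics/{tag}.npz',p=p,d=d); return p,d
def world(n,d):
    c=bot.calibration(n);K=np.array(c["camera_matrix"]);T=np.array(c["extrinsics"])
    v,u=np.mgrid[:d.shape[0],:d.shape[1]]
    P=np.stack([(u-K[0,2])/K[0,0]*d,(v-K[1,2])/K[1,1]*d,d],-1)
    return P@T[:3,:3].T+T[:3,3]
def ray(n,uv,z):
    c=bot.calibration(n);K=np.array(c["camera_matrix"]);T=np.array(c["extrinsics"])
    r=T[:3,:3]@np.linalg.solve(K,[uv[0],uv[1],1.]);o=T[:3,3]
    return o+r*(z-o[2])/r[2]
E
python3 - <<'E'
from h import *
for n in("scene","top"):
    snap(n,n+"0"); c=bot.calibration(n); print(n,np.round(c["camera_matrix"],1).tolist(),np.round(c["extrinsics"],3).tolist())
print(bot.get_obs())
E
```

```text
scene [[485.2, 0.0, 275.5], [0.0, 485.2, 216.9], [0.0, 0.0, 1.0]] [[-0.051, 0.663, -0.747, 1.517], [0.999, 0.045, -0.029, 0.018], [0.015, -0.747, -0.664, 0.908], [0.0, 0.0, 0.0, 1.0]]
top [[400.2, 0.0, 278.8], [0.0, 400.2, 207.1], [0.0, 0.0, 1.0]] [[-0.016, -0.995, 0.102, 0.4], [-1.0, 0.016, -0.004, -0.012], [0.003, -0.102, -0.995, 1.339], [0.0, 0.0, 0.0, 1.0]]
{'time': 0.1, 'q': array([ 1.34297702e+00,  2.60632245e-01, -1.39265206e-01,  1.17270655e+00,
       -6.66686101e-06,  1.57076929e+00]), 'dq': array([-0.00045837, -0.00101977,  0.00574344,  0.00233626,  0.00104416,
       -0.00040291]), 'joint_torque': array([-1.03201201e-03, -4.06508231e+01,  2.54527402e+01,  1.00963769e-02,
       -7.14315706e-05, -4.55635146e-06]), 'tool_pos': array([0.11843341, 0.51082223, 0.23053133]), 'tcp_rot': array([-3.13978498e+00,  6.61797418e-06,  2.91380040e+00]), 'force': array([-0.31732935, -0.61515117, -0.65200713]), 'wrist_torque': array([-0.01013539,  0.01236558, -0.00127822]), 'grip_force': 0.0, 'width': 0.08516965089480787}
```

View pics/scene0.png

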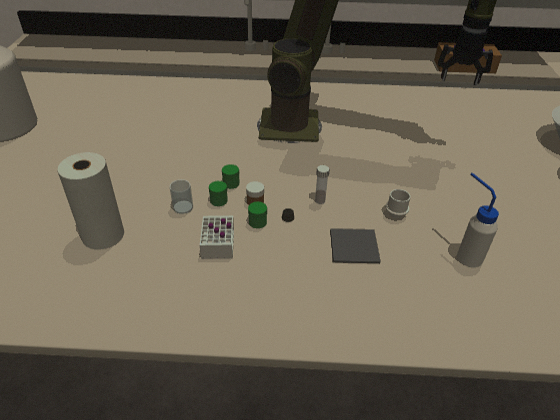

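View pics/top0.png

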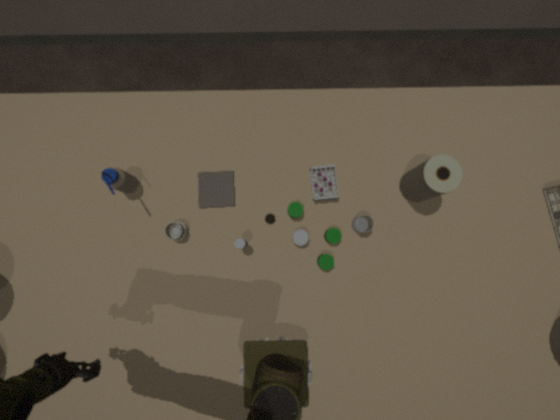

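The scene view shows the tile at (355,245), rack (217,236), beaker (181,196), funnel (398,204), jar (256,193), tube (321,185), bung (288,215) and three green look-alikes. In the top view the tile is at (217,189), rack (324,182), beaker (363,225), funnel (176,231), jar (301,237), tube (240,243) and bung (270,218).

```bash
python3 - <<'E'
from h import *
for n,(a,b,c,e) in {"top":(150,385,155,280),"scene":(160,420,155,265)}.items():
    p=np.load(f'pics/{n}0.npz'); im=p['p'][c:e,a:b,::-1]
    im=cv2.convertScaleAbs(im,alpha=1.3)
    cv2.imwrite(f'pics/{n}crop.png',cv2.resize(im,None,fx=3,fy=3,interpolation=cv2.INTER_CUBIC))
p=np.load('pics/top0.npz');W=world("top",p['d'])
for nm,(u,v) in dict(tile=(217,189),rack=(324,182),beaker=(363,225),funnel=(176,231),jar=(301,237),tube=(240,243),bung=(270,218),bench=(250,200)).items():
    print(nm,np.round(W[v,u],3))
# depth segmentation above bench
H=(W[...,2]>0.018)&(p['d']>0)
H[:150]=0;H[285:]=0
k,l,s,cc=cv2.connectedComponentsWithStats(H.astype(np.uint8))
for i in range(1,k):
    if s[i,4]>30:
        q=W[l==i];z=np.percentile(q[:,2],90);t=q[q[:,2]>z-.012]
        print(s[i],np.round(cc[i]),'ztop',round(z,3),'mid',np.round((t.max(0)+t.min(0))/2,3),'size',np.round(np.ptp(t,0),3))
E
```

```text
tile [0.601 0.189 0.007]
rack [ 0.612 -0.166  0.05 ]
beaker [ 0.472 -0.298  0.002]
funnel [0.461 0.319 0.03 ]
jar [ 0.434 -0.087  0.058]
tube [0.417 0.102 0.12 ]
bung [0.499 0.012 0.024]
bench [0.563 0.079 0.001]
[ 400  155   62   47 2024] [431. 178.] ztop 0.232 mid [ 0.601 -0.477  0.229] size [0.109 0.11  0.018]
[310 165  29  36 532] [324. 182.] ztop 0.058 mid [ 0.612 -0.166  0.057] size [0.112 0.089 0.021]
[101 168  36  27 658] [118. 180.] ztop 0.21 mid [0.592 0.468 0.215] size [0.068 0.044 0.033]
[546 186  14  33  98] [556. 201.] ztop 0.055 mid [ 0.542 -0.917  0.061] size [0.086 0.024 0.034]
[287 202  16  17 208] [295. 210.] ztop 0.059 mid [ 0.523 -0.068  0.056] size [0.049 0.049 0.013]
[265 214  10   9  67] [269. 218.] ztop 0.028 mid [0.499 0.014 0.026] size [0.027 0.03  0.012]
[352 215  22  19 190] [363. 223.] ztop 0.081 mid [ 0.473 -0.286  0.078] size [0.054 0.057 0.018]
[164 222  22  20 349] [175. 231.] ztop 0.07 mid [0.461 0.32  0.067] size [0.054 0.055 0.016]
[324 228  17  16 214] [332. 236.] ztop 0.058 mid [ 0.438 -0.188  0.055] size [0.048 0.049 0.014]
[292 230  16  16 205] [300. 237.] ztop 0.058 mid [ 0.433 -0.082  0.055] size [0.048 0.048 0.016]
[234 238  13  11 113] [240. 243.] ztop 0.12 mid [0.418 0.106 0.117] size [0.031 0.031 0.015]
[317 254  17  17 219] [325. 262.] ztop 0.059 mid [ 0.354 -0.163  0.054] size [0.05  0.049 0.015]
```

View pics/topcrop.png

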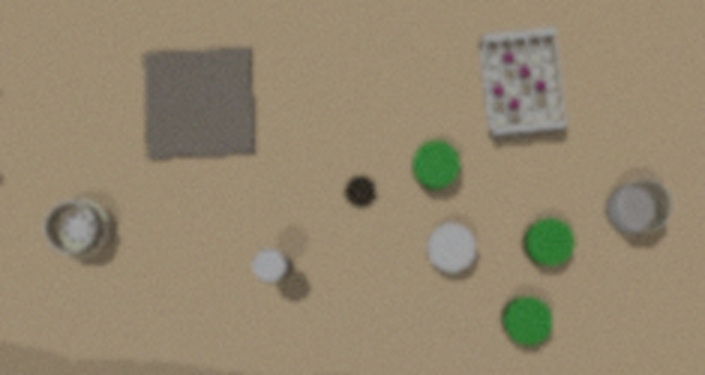

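View pics/scenecrop.png

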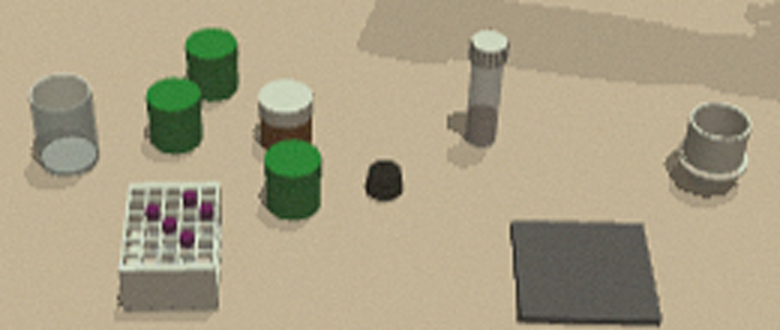

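Crops: top shows the tile as a slightly turned square, the rack at about (524,83) crop px, white-lidded jar (452,248) among three green ones, tube (270,265), beaker (637,208), funnel (79,228). The scene crop agrees, and everything is upright. Next I refine the positions from both views.

```bash
cat >> h.py <<'E'
G=dict(beaker=(.473,-.29,.080,.029),funnel=(.461,.32,.070,.028),jar=(.433,-.085,.055,.026),tube=(.418,.104,.117,.017))
def rim(n,d,x,y,z,r,tol=.012):
    """top circle: centre from depth points near the guessed place; returns cx,cy,r,zmed,count"""
    W=world(n,d); m=(np.hypot(W[...,0]-x,W[...,1]-y)<r+.022)&(W[...,2]>z-tol)&(d>0)
    m=cv2.morphologyEx(m.astype(np.uint8),cv2.MORPH_CLOSE,np.ones((3,3)))
    cs=cv2.findContours(m,cv2.RETR_EXTERNAL,cv2.CHAIN_APPROX_NONE)[0]
    if not cs: return None
    c=max(cs,key=len)[:,0].astype(float)
    P=np.array([ray(n,uv,z)[:2] for uv in c],np.float32)
    (cx,cy),rr=cv2.minEnclosingCircle(P)
    mm=m.astype(bool)&(W[...,2]>z-.006); h=P.min(0),P.max(0)
    return np.round([*(h[0]+h[1])/2,*(h[1]-h[0])/2,rr,np.median(W[mm][:,2]) if mm.any() else 0,len(c)],4)
def tile(n,p,d):
    g=p.max(-1).astype(int); W=world(n,d)
    m=(np.hypot(W[...,0]-.6,W[...,1]-.187)<.1)&(np.ptp(p.astype(int),axis=-1)<18)&(g<110)
    m=cv2.morphologyEx(m.astype(np.uint8),cv2.MORPH_OPEN,np.ones((3,3)))
    c=max(cv2.findContours(m,cv2.RETR_EXTERNAL,cv2.CHAIN_APPROX_NONE)[0],key=cv2.contourArea)[:,0]
    P=np.array([ray(n,uv,.01)[:2] for uv in c],np.float32); return cv2.minAreaRect(P),np.median(W[m>0][:,2])
def rack(n,d):
    W=world(n,d); m=(np.hypot(W[...,0]-.612,W[...,1]+.166)<.09)&(W[...,2]>.040)&(d>0)
    P=W[m][:,:2].astype(np.float32); return cv2.minAreaRect(P),np.median(W[m][:,2])
E
python3 - <<'E'
from h import *
for n in("top","scene"):
    z=np.load(f'pics/{n}0.npz');p,d=z['p'],z['d'];print(n)
    print(' tile',tile(n,p,d));print(' rack',rack(n,d))
    for k,g in G.items(): print(' ',k,rim(n,d,*g))
E
```

```text
top
 tile (((0.6007102727890015, 0.19145482778549194), (0.11731228977441788, 0.11833333224058151), 2.6941566467285156), np.float64(0.010530746643930944))
 rack (((0.6126899123191833, -0.16669818758964539), (0.11058053374290466, 0.080637626349926), 4.893711090087891), np.float64(0.050349119449857094))
  beaker [ 4.73e-01 -2.85e-01  2.69e-02  2.87e-02  2.98e-02  7.96e-02  5.10e+01]
  funnel [4.610e-01 3.186e-01 2.700e-02 2.850e-02 2.910e-02 6.960e-02 5.000e+01]
  jar [ 4.328e-01 -8.210e-02  2.410e-02  2.420e-02  2.540e-02  5.540e-02
  4.400e+01]
  tube [4.175e-01 1.055e-01 1.530e-02 1.520e-02 1.710e-02 1.174e-01 3.000e+01]
scene
 tile (((1.0238378047943115, 0.10945327579975128), (0.10114405304193497, 0.10593067854642868), 0.08117310702800751), np.float64(-0.7443785558849009))
 rack (((0.6123226284980774, -0.16813698410987854), (0.11805342137813568, 0.07997100800275803), 5.168650150299072), np.float64(0.050371189972699626))
  beaker [ 4.802e-01 -2.867e-01  3.560e-02  3.000e-02  3.650e-02  7.860e-02
  5.500e+01]
  funnel [4.695e-01 3.170e-01 3.510e-02 2.950e-02 3.590e-02 6.890e-02 5.500e+01]
  jar [ 4.411e-01 -8.430e-02  3.430e-02  2.530e-02  3.490e-02  5.570e-02
  5.000e+01]
  tube [4.248e-01 1.049e-01 2.380e-02 1.670e-02 2.460e-02 1.174e-01 3.400e+01]
```

```bash
cat >> h.py <<'E'
YAW=np.pi/2
def down(yaw): return [np.pi,0,yaw]
def st(t=''):
    o=bot.get_obs(); print(t,'t',round(o['time'],1),'tcp',np.round(o['tool_pos'],4),'rot',np.round(o['tcp_rot'],3),'F',np.round(o['force'],1),'w',round(o['width'],4),'gf',round(o['grip_force'],1)); return o
def pick(x,y,ztcp,yaw,zt,open_=.085,strength=35,lift=.2):
    bot.grip(open_)
    bot.move_to([x,y,zt],down(yaw)); bot.servo_line([x,y,ztcp],velocity=.12); st('at')
    bot.grip(0.0,strength); st('gripped'); bot.servo_line([x,y,lift],velocity=.12); return st('lifted')
E
python3 - <<'E'
from h import *
for n in["scene"]:
    z=np.load('pics/scene0.npz');p=z['p'];m=np.zeros(p.shape[:2],np.uint8);m[222:268,322:388]=(p[222:268,322:388].max(-1)<85)
    m=cv2.morphologyEx(m,cv2.MORPH_OPEN,np.ones((3,3)));c=max(cv2.findContours(m,cv2.RETR_EXTERNAL,cv2.CHAIN_APPROX_NONE)[0],key=cv2.contourArea)[:,0]
    print('tile scene',cv2.minAreaRect(np.array([ray(n,u,.01)[:2] for u in c],np.float32)))
pick(.473,-.286,.035,YAW,.16)
snap("scene","s1")
E
```

```text
tile scene ((0.6054462790489197, 0.1893967092037201), (0.1238066628575325, 0.12154005467891693), 2.1188035011291504)
at t 4.6 tcp [ 0.4736 -0.2863  0.0357] rot [3.140e+00 1.000e-03 1.571e+00] F [-0.7  0.4  0.2] w 0.0849 gf 0.0
gripped t 5.0 tcp [ 0.4737 -0.2864  0.036 ] rot [3.140e+00 1.000e-03 1.571e+00] F [-0.2  0.3  6.8] w 0.0576 gf 37.4
lifted t 6.5 tcp [ 0.4725 -0.2857  0.1992] rot [-3.140e+00 -1.000e-03  1.571e+00] F [ 0.5  0.4 -0.6] w 0.0576 gf 37.5
```

View pics/s1.png

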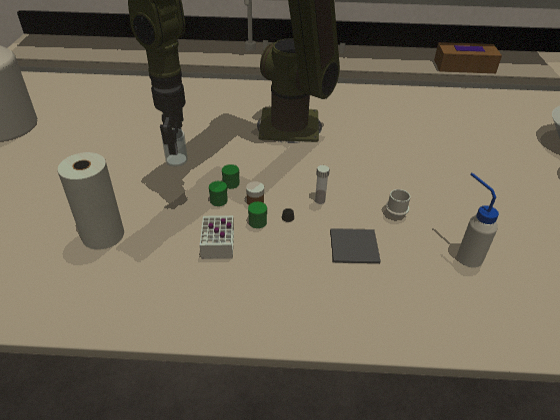

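Beaker is held upright at (176,150), and the width matches 58 mm. Next: place it on the tile.

```bash
cat >> h.py <<'E'
def place(x,y,z,yaw,zt=.2,open_=.085,extra=.0015):
    bot.servo_line([x,y,zt],frame=down(yaw),velocity=.2)
    bot.servo_line([x,y,z+.012],velocity=.12); f0=bot.get_obs()['force'][2]
    zz=z+.012
    while zz>z-.003:
        zz-=.0015; bot.servo_line([x,y,zz],velocity=.02)
        if bot.get_obs()['force'][2]-f0>4: break
    o=st('set'); bot.grip(open_); bot.servo_line([x,y,zt],velocity=.15); return o
E
python3 - <<'E'
from h import *
place(.602,.1905,.0462,YAW)
p,d=None,None
# off the view, above funnel
bot.move_to([.461,.318,.16],down(YAW)); 
for n in("top","scene"):
    p,d=snap(n,n+"2"); print(n,rim(n,d,.602,.1905,.09,.029),rim(n,d,*G['funnel']))
st()
E
```

```text
set t 12.7 tcp [0.602  0.1905 0.046 ] rot [ 3.141 -0.     1.571] F [-2.5 -0.8  7.9] w 0.0576 gf 38.1
top [5.998e-01 1.890e-01 2.730e-02 2.840e-02 2.960e-02 8.950e-02 5.000e+01] [5.050e-01 4.853e-01 9.250e-02 1.952e-01 1.967e-01 6.413e-01 3.690e+02]
scene [6.083e-01 1.870e-01 3.580e-02 2.960e-02 3.650e-02 8.890e-02 6.200e+01] [-4.727e-01  6.442e-01  7.579e-01  2.927e-01  8.091e-01  4.567e-01
  4.150e+02]
 t 15.2 tcp [0.4628 0.3175 0.1604] rot [ 3.14  -0.     1.569] F [ 0.4 -0.4  0.6] w 0.085 gf 0.0
```

View pics/scene2.png

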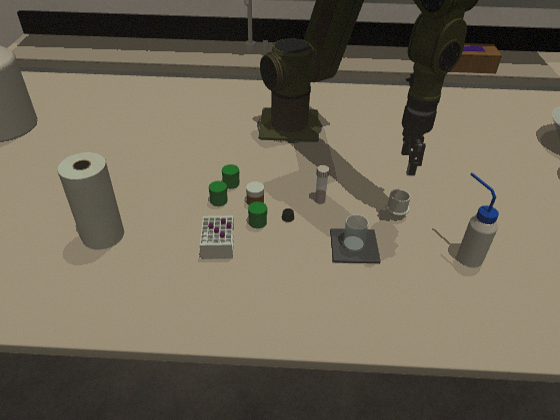

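Beaker stands on the tile at (355,232), within about 2.5 mm of its middle in both views. The gripper waits above the funnel at (398,204).

```bash
python3 - <<'E'
from h import *
pick(.461,.319,.037,YAW,.16,strength=30,lift=.26)
bot.servo_line([.602,.1892,.26],velocity=.2); bot.servo_line([.602,.1892,.135],velocity=.12)
p,d=snap("scene","s3"); st()
im=cv2.convertScaleAbs(p[130:280,270:470,::-1],alpha=1.4); cv2.imwrite('pics/s3c.png',cv2.resize(im,None,fx=4,fy=4,interpolation=cv2.INTER_CUBIC))
E
```

```text
at t 16.8 tcp [0.4616 0.3194 0.0377] rot [ 3.140e+00 -1.000e-03  1.571e+00] F [-0.4 -0.3  1.1] w 0.085 gf 0.0
gripped t 17.2 tcp [0.4615 0.3194 0.0379] rot [ 3.140e+00 -1.000e-03  1.571e+00] F [-0.7  0.4  5.8] w 0.0544 gf 31.4
lifted t 19.2 tcp [0.4607 0.3188 0.2593] rot [-3.140e+00  1.000e-03  1.571e+00] F [-0.  -0.2  0.2] w 0.0543 gf 31.7
 t 21.6 tcp [0.6027 0.1895 0.1361] rot [ 3.140e+00 -1.000e-03  1.571e+00] F [ 0.5 -0.2 -0.4] w 0.0545 gf 31.7
```

View pics/s3c.png

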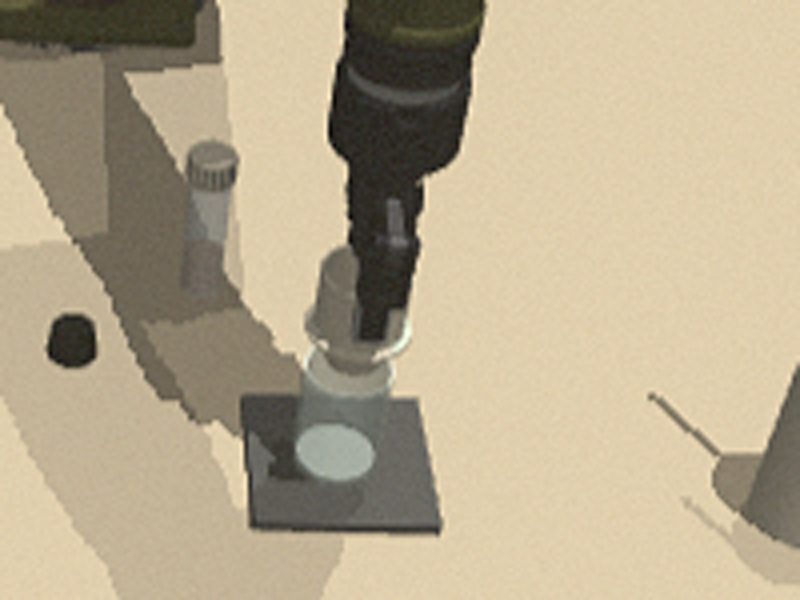

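```bash
python3 - <<'E'
from h import *
c=bot.calibration("scene");K=np.array(c["camera_matrix"]);T=np.linalg.inv(np.array(c["extrinsics"]))
def pr(P):
    q=K@(T[:3,:3]@np.array(P)+T[:3,3]);q=q[:2]/q[2];return np.round((q-[270,130])*4)
print('finger',pr([.64,.1895,.14]),'pad edges',pr([.64,.1785,.14]),pr([.64,.2005,.14]))
print('flange ctr/ends',[pr([.602,.1895+s,.126]).tolist() for s in(-.033,0,.033)])
print('rim ctr/ends',[pr([.602,.1895+s,.09]).tolist() for s in(-.029,0,.029)])
p,d=bot.capture("top");print(rim("top",d,.602,.19,.165,.05,.03))
E
```

```text
finger [365. 347.] pad edges [346. 346.] [383. 348.]
flange ctr/ends [[303.0, 321.0], [357.0, 323.0], [410.0, 326.0]]
rim ctr/ends [[303.0, 364.0], [349.0, 366.0], [396.0, 369.0]]
[6.832e-01 2.776e-01 1.179e-01 1.185e-01 1.458e-01 6.228e-01 2.520e+02]
```

The funnel's flange spans crop columns 305–410 and the beaker's rim 300–397. Both are within about 1 mm of the projected positions for perfect alignment, so I seat it with a 1 mm shift.

```bash
python3 - <<'E'
from h import *
x,y=.602,.1884
f0=bot.get_obs()['force'].copy()
for z in np.arange(.132,.1005,-.003):
    bot.servo_line([x,y,z],velocity=.03); o=bot.get_obs(); f=o['force']-f0
    print(round(z,4),round(o['tool_pos'][2],4),np.round(f,1))
    if f[2]>6 : break
E
```

```text
0.132 0.132 [ 0.3 -0.9  0.4]
0.129 0.1286 [ 1.2  0.  -0. ]
0.126 0.1257 [-1.   1.1 -0. ]
0.123 0.1227 [-0.1  0.3  0.1]
0.12 0.1197 [ 0.   0.8 -0.2]
0.117 0.1167 [ 0.8 -0.3 -0.2]
0.114 0.1137 [ 0.1 -0.2  0.1]
0.111 0.1107 [ 0.6 -0.   0.1]
0.108 0.1077 [ 0.7  0.5 -0.9]
0.105 0.1047 [ 0.6  0.7 -0.5]
0.102 0.1034 [-0.5 -0.1  6.2]
```

Contact at 0.1034 is within 0.5 mm of the predicted seat height. Now release and check.

```bash
python3 - <<'E'
from h import *
x,y=.602,.1884
bot.servo_line([x,y,.1034],velocity=.03)
bot.grip(.085); bot.servo_line([x,y,.25],velocity=.15)
bot.move_to([.434,-.084,.16],down(np.deg2rad(50))); st()
for n in("top","scene"):
    p,d=snap(n,n+"4"); print(n,rim(n,d,x,y,.136,.028),rim(n,d,*G['tube']),rim(n,d,.499,.013,.025,.012,.008))
im=cv2.convertScaleAbs(p[130:280,270:470,::-1],alpha=1.4); cv2.imwrite('pics/s4c.png',cv2.resize(im,None,fx=4,fy=4,interpolation=cv2.INTER_CUBIC))
E
```

```text
t 27.4 tcp [ 0.4354 -0.0838  0.1605] rot [ 3.14e+00 -1.00e-03  8.74e-01] F [1.1 0.9 0.2] w 0.0849 gf 0.0
top [6.002e-01 1.877e-01 2.780e-02 2.730e-02 2.870e-02 1.368e-01 5.000e+01] [4.175e-01 1.040e-01 1.530e-02 1.670e-02 1.750e-02 1.176e-01 3.000e+01] [4.975e-01 1.360e-02 1.490e-02 1.480e-02 1.560e-02 2.420e-02 2.500e+01]
scene [6.078e-01 1.876e-01 3.570e-02 2.790e-02 3.580e-02 1.351e-01 6.100e+01] [4.250e-01 1.048e-01 2.400e-02 1.670e-02 2.560e-02 1.172e-01 3.500e+01] [5.039e-01 1.360e-02 1.900e-02 1.410e-02 2.010e-02 2.530e-02 2.900e+01]
```

View pics/s4c.png

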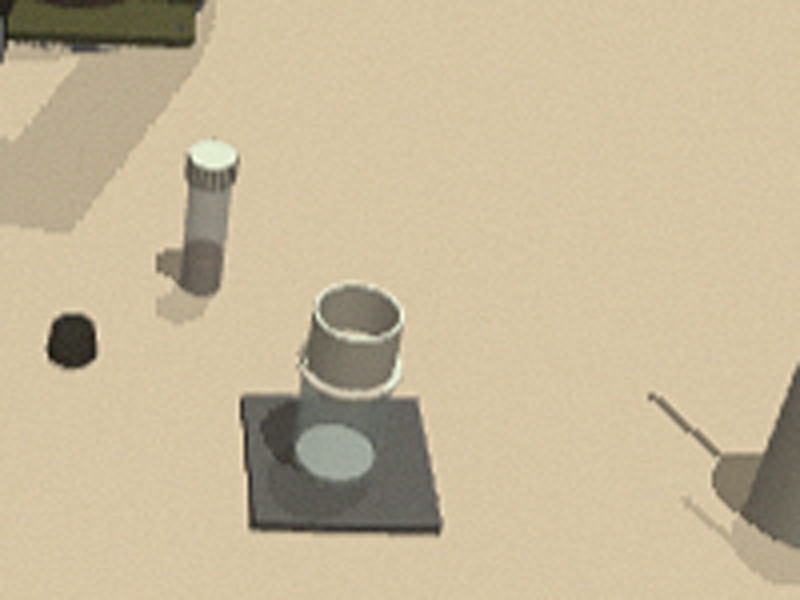

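View pics/scene4.png

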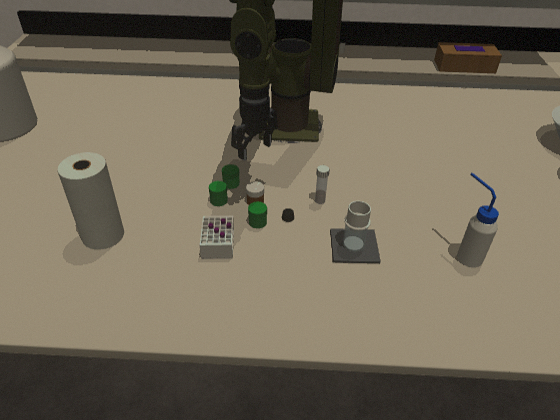

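The funnel is seated squarely: level flange at crop (352,380), cup rim at 0.136 m in both views, as expected. Next, the jar.

```bash
python3 - <<'E'
from h import *
a=np.deg2rad(50)
pick(.433,-.083,.027,a,.16,open_=.075,strength=35,lift=.18)
place(.6055,.0712,.0275,a,zt=.18,open_=.075)
bot.move_to([.418,.1045,.2],down(YAW)); st()
for n in("top","scene"):
    p,d=snap(n,n+"5"); print(n,rim(n,d,.6055,.0712,.055,.026),rim(n,d,.6,.188,.136,.028))
E
```

```text
at t 29.3 tcp [ 0.4336 -0.0831  0.0275] rot [ 3.141e+00 -1.000e-03  8.730e-01] F [0.3 0.2 0.5] w 0.0752 gf 0.0
gripped t 29.7 tcp [ 0.4338 -0.0832  0.0279] rot [ 3.14e+00 -1.00e-03  8.73e-01] F [0.2 0.1 5.9] w 0.05 gf 35.9
lifted t 31.1 tcp [ 0.4324 -0.0829  0.1793] rot [-3.14e+00  1.00e-03  8.73e-01] F [ 0.3  0.  -1.5] w 0.0496 gf 36.4
set t 35.7 tcp [0.6058 0.0713 0.028 ] rot [ 3.141e+00 -1.000e-03  8.730e-01] F [-1.5 -0.6  3.4] w 0.0498 gf 36.5
 t 38.0 tcp [0.4191 0.1046 0.2   ] rot [ 3.14 -0.    1.57] F [0.6 1.  0.5] w 0.0749 gf 0.0
top [6.034e-01 7.310e-02 2.470e-02 2.440e-02 2.670e-02 5.560e-02 4.500e+01] [6.002e-01 1.877e-01 2.780e-02 2.730e-02 2.920e-02 1.351e-01 5.100e+01]
scene [6.085e-01 7.120e-02 3.200e-02 2.450e-02 3.240e-02 5.560e-02 5.500e+01] [6.063e-01 1.876e-01 3.420e-02 2.790e-02 3.500e-02 1.351e-01 6.100e+01]
```

View pics/scene5.png

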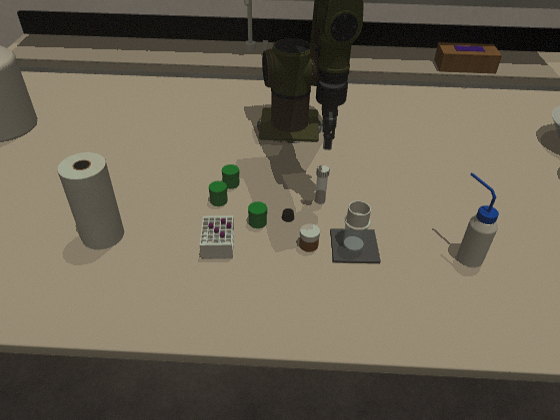

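Jar is upright beside the tile at (310,238), and the funnel is undisturbed. Now the tube.

```bash
python3 - <<'E'
from h import *
pick(.418,.1045,.062,0.,.2,open_=.065,strength=30,lift=.22)
place(.609,-.0475,.0625,0.,zt=.22,open_=.06)
bot.move_to([.35,.2,.3],down(YAW)); st()
for n in("top","scene"):
    p,d=snap(n,n+"6"); print(n,tile(n,p,d)[0] if n=="top" else '',rack(n,d)[0],rim(n,d,.609,-.048,.117,.017),rim(n,d,.6055,.0712,.055,.026),rim(n,d,.6,.188,.136,.028))
E
```

```text
at t 43.6 tcp [0.4186 0.1046 0.0625] rot [-3.141e+00 -1.000e-03 -0.000e+00] F [0.8 0.9 0.5] w 0.065 gf 0.0
gripped t 44.0 tcp [0.4187 0.1046 0.0626] rot [-3.141e+00 -1.000e-03 -0.000e+00] F [-0.5 -0.9  3.9] w 0.0323 gf 29.4
lifted t 45.5 tcp [0.4174 0.1044 0.2193] rot [3.141e+00 1.000e-03 0.000e+00] F [-0.4 -0.4 -0.3] w 0.0325 gf 29.8Traceback (most recent call last):
  File "<stdin>", line 3, in <module>
  File "h.py", line 44, in place
    bot.servo_line([x,y,zt],frame=down(yaw),velocity=.2)
    ~~~~~~~~~~~~~~^^^^^^^^^^^^^^^^^^^^^^^^^^^^^^^^^^^^^^
cell.Unreachable: the arm cannot follow that straight line within its joint ranges
```

```bash
python3 - <<'E'
from h import *
print(np.round(bot.get_obs()['q'],3))
for yaw in(0,.3,-.3,np.pi,.8,-.8): 
  for z in (.22,.0625):
    q=bot.ik([.609,-.0475,z],down(yaw)); print(yaw,z,None if q is None else np.round(q,3))
p,d=snap("scene","s7"); im=cv2.convertScaleAbs(p[90:240,220:420,::-1],alpha=1.4); cv2.imwrite('pics/s7c.png',cv2.resize(im,None,fx=4,fy=4,interpolation=cv2.INTER_CUBIC))
E
```

```text
[ 0.245  0.106 -0.367  1.1   -0.    -2.897]
0 0.22 [-0.078  0.413  0.061  1.218  0.     3.064]
0 0.0625 [-0.078  0.516 -0.2    0.855  0.     3.064]
0.3 0.22 [-0.078  0.413  0.061  1.218  0.     2.764]
0.3 0.0625 [-0.078  0.516 -0.2    0.855  0.     2.764]
-0.3 0.22 [-0.078  0.413  0.061  1.218  0.    -2.919]
-0.3 0.0625 [-0.078  0.516 -0.2    0.855  0.    -2.919]
3.141592653589793 0.22 [-0.078  0.413  0.061  1.218  0.    -0.078]
3.141592653589793 0.0625 [-0.078  0.516 -0.2    0.855  0.    -0.078]
0.8 0.22 [-0.078  0.413  0.061  1.218  0.     2.264]
0.8 0.0625 [-0.078  0.516 -0.2    0.855  0.     2.264]
-0.8 0.22 [-0.078  0.413  0.061  1.218  0.    -2.419]
-0.8 0.0625 [-0.078  0.516 -0.2    0.855  0.    -2.419]
```

View pics/s7c.png

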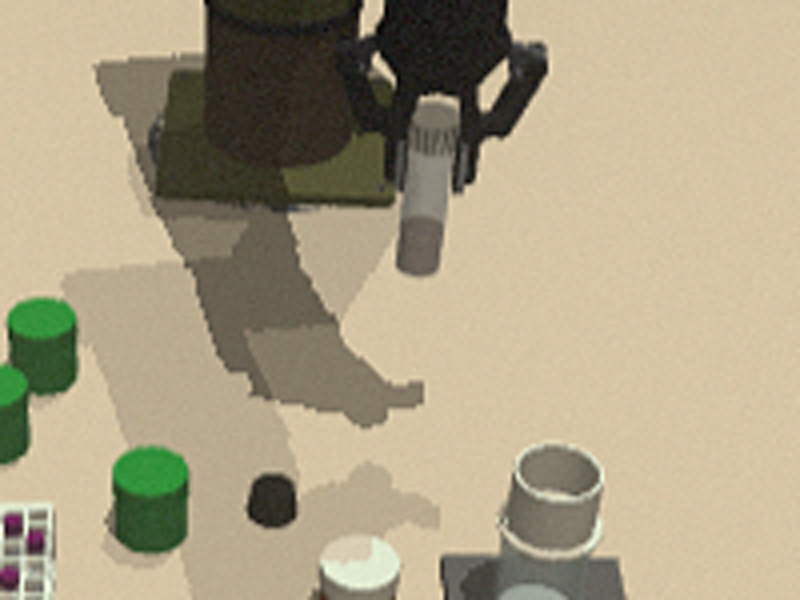

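The tube is held upright at crop (425,185); the line only failed because the last joint would wrap. Use yaw −0.3 instead.

```bash
python3 - <<'E'
from h import *
place(.609,-.0475,.0625,-.3,zt=.22,open_=.06)
bot.move_to([.3,.3,.3],down(-.3)); st()
for n in("top","scene"):
    p,d=snap(n,n+"6"); print(n,rack(n,d)[0],rim(n,d,.609,-.048,.117,.017),rim(n,d,.6055,.0712,.055,.026),rim(n,d,.6,.188,.136,.028))
E
```

```text
set t 50.5 tcp [ 0.6103 -0.0478  0.0626] rot [-3.141e+00 -3.000e-03 -3.000e-01] F [-1.8 -0.3  7.9] w 0.0322 gf 29.6
 t 53.8 tcp [0.3006 0.2998 0.2998] rot [ 3.141 -0.    -0.301] F [ 0.2 -0.2 -0.4] w 0.0601 gf 0.0
top ((0.6125936508178711, -0.1669321060180664), (0.11005646735429764, 0.08041725307703018), 4.989624500274658) [ 6.059e-01 -4.540e-02  1.570e-02  1.700e-02  1.760e-02  1.170e-01
  3.000e+01] [6.034e-01 7.310e-02 2.470e-02 2.440e-02 2.670e-02 5.520e-02 4.500e+01] [6.002e-01 1.877e-01 2.780e-02 2.730e-02 2.920e-02 1.359e-01 5.200e+01]
scene ((0.612800121307373, -0.1683567762374878), (0.11598719656467438, 0.08052290230989456), 4.65684700012207) [ 6.121e-01 -4.670e-02  2.290e-02  1.690e-02  2.340e-02  1.173e-01
  3.800e+01] [6.087e-01 7.120e-02 3.210e-02 2.450e-02 3.280e-02 5.570e-02 5.500e+01] [6.079e-01 1.874e-01 3.580e-02 2.800e-02 3.590e-02 1.353e-01 6.200e+01]
```

View pics/scene6.png

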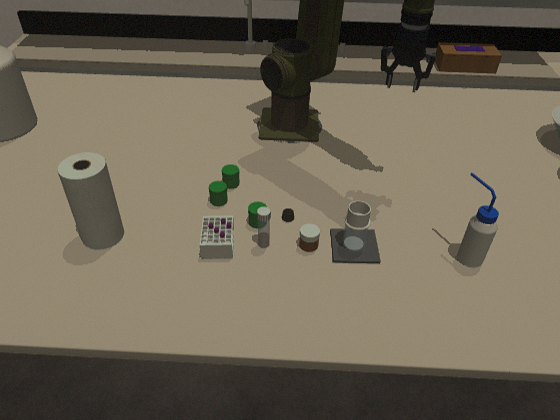

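View pics/top6.png

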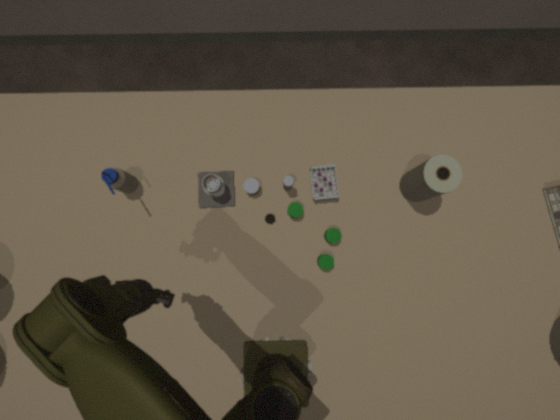

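Tile, jar (310,238), tube (264,228) and rack form one straight row. From the top view the gaps are 118, 119 and 122 mm. Everything is upright, the funnel is seated, and nothing else has moved.

```bash
python3 -c "
from cell import bot
print(bot.job_done())"
```

```text
the job is handed in; nothing more can be done
None
```

The job is handed in: the beaker is on the tile about 2.5 mm off its middle, the funnel is seated squarely in it, and jar and tube are in an even row to the rack (gaps about 118, 119 and 122 mm), all done in about 54 s.

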